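# Clamp the coupon and hold the gauge on its marked spot

## Robot

A 6-joint arm with a two-finger parallel gripper is mounted at the origin on a cart in front of the work surface, level with it; the furniture and walls round the work are solid. World frame = base frame: x ahead of the robot, y to its left, z up, the work surface at z = 0. Lengths are in m, angles in rad, forces in N, time in s.
With the tool pointing down it reaches from about 0.35 to 0.85 m from the base axis. Payload 8.1 kg.
Tool frame: the origin (TCP) lies on the centre line of the jaws, within the pads' length; the fingertips stand 14 mm ahead of it and the grasp point (between the pads) lies 5 mm behind it; z points along the fingers, y is the line along which they close (so a half turn about z gives the same grasp; the last joint's range is limited). The gripper opens to 93 mm and grips with 3 to 60 N. Pads are 15 mm wide; open, the fingers measure 128 mm over their backs; the gripper's body (75 mm by 188 mm) begins 65 mm behind the grasp point.
Start: joints at [1.237, 0.13, 1.488, -0, 1.523, -0.085], TCP at [0.148, 0.582, 0.233] pointing down, gripper open.
Joint ranges: [-2.96, 2.96], [-0.89, 2.26], [0.02, 2.5], [-1.34, 4.48], [0, 2.73], [-2.66, 2.66]. Speed limits (rad/s): [2.39, 2.39, 2.79, 3.14, 3.14, 3.14].

## Interface

Orientations are given as a unit quaternion [w, x, y, z].
In Python, from station import ctrl, eyes gives the robot as it stands. The module is installed in compiled form; this text tells all that it offers.
- The arm moves only by the tool drive_tool, never from a script. Its argument "deltas" is a list of rows, each a list of 6 numbers: the shift along the tool's x, y, z in cm, then the turn, a rotation vector about the tool's x, y, z in degrees. In form: [[tx, ty, tz, ax, ay, az], ...]. A call has 1 to 12 rows; each row shifts and turns the commanded pose from where the row before left it, along the tool's axes as they then stand; what a row does not reach is not made up. A row lasts 1/10 s, in which the tool goes at most 50 mm and 8.59 degrees, less where a joint would pass 70% of its speed; a pose out of reach is approached as far as the arm can. A call with a gripper value outside its range is refused whole. "claw" is the opening, from 0 (shut) to 1 (fully open), set as the call begins (left out, the last holds). The fingers move at their own pace and stop on an object; "squeeze" is the grip in N (left out, the last holds). Time passes only in rows, so rows that do not move let the fingers close. It gives the time, the measured TCP pose, the force, the opening and the grip force at its end, in the units of the state.
- ctrl.state(): the state, without advancing time (a new reading comes with each control period).
- eyes.grab_frame(name): name is "scene" or "top" or "wrist"; returns the picture (480x640x3 uint8, red, green, blue); there is no depth.
- eyes.camera_info(name): a dict with "fx", "fy", "cx", "cy" (pixels), "k1" (the pictures are not rectified: a ray, as slopes to the right and down, at radius r is drawn at 1 + k1 r^2 times it, then the intrinsics apply), "eye" and "orientation" of the camera in the world; the wrist camera has in their place "tool_from_camera" (4x4, takes a point from camera to tool coordinates, whose origin is the TCP and whose axes are the flange's). Camera axes: x right, y up, looking along -z (the intrinsics and any distortion apply to the point x, -y, -z); pixel columns grow to the right and rows downward; lengths in m; the calibration is good to about 2 mm. A picture is of the moment at which its call begins: read the wrist's pose just before it. camera_info takes no time and is no camera call.
- ctrl.hand_in(): hands the job in; it is judged then, once.
The state is a dict: "time_s": time; "joints": joint angles; "joint_vel": joint speeds; "joint_efforts": joint torques, N m; "ee_pos": TCP position; "ee_rot": TCP orientation; "force": force on the tool from outside, world axes, zero at the start; "wrist_torque": the same for the moment, N m; "grip_width": finger opening in m; "grasp_force": force on a finger pad.
Only numpy, scipy, OpenCV 4.12 (cv2) and the standard library are available. Lean on these libraries where they do the work, as an engineer would, in place of code of your own. Each camera call takes 0.05 s, during which the arm holds its last target. There are 200 camera calls.

## Task

Clamp the metal coupon in its fixture by turning the black knob clockwise until it clicks past its detent, and let go of the knob. Then lift the orange hand gauge out of its blue rest and hold its sprung brass tip on the centre of the red ring on the sloping coupon, the gauge square to the coupon's face, pressing lightly so that the tip is pushed about half way in. Finish while still holding the gauge there, and leave the vial, beaker and timer where they stand.

Things in the scene. Friction and masses are not known exactly. Their poses are not given: they have to be found in the camera images.
- fixture: Fixed grey base plate, 130 (x) x 240 (y) x 12 mm, origin under its centre on the worktop; yaw up to 0.4 rad. At its +y end the black clamp knob; at its -y end a bed sloping 20 degrees down toward its -x side (the robot), with a steel coupon between a dark stop jaw and a brass moving jaw (jaw tops at most 5 mm above the coupon's face). Nothing on it is higher than 62 mm.
- clamp_knob (a joint): Angle of the black knob about the vertical, rad: 0 to 0.1 at the start, grows clockwise seen from above (stop at 1.25). A steel lobe on its skirt must pass a sprung brass pin on the fixture: resistance up to 0.1 N m from 0.35 to the crest at 0.6 (let go there it springs back to about 0.38); past it the knob clicks on to about 0.8, turns freely and stays where it is left..
- clamp_knob_grip (a point): Point on the knob's axis 52 mm above the worktop, at grip height. The bar grip is 44 mm long, 13 mm thick, top at 60 mm, on a round skirt of 46 mm diameter with its top at 32 mm. The frame turns with the knob: x along the bar, z up; at joint value 0 the bar lies along the fixture's x.
- coupon: Steel coupon, 64 x 56 x 8 mm, on the sloping bed; it never moves. Origin under its centre; its z is the normal of its face (leaning 20 degrees from vertical toward the fixture's -x), x up the slope. It has a single red ring; the small grey dots are old test marks.
- coupon_spot (a point): Centre of the red ring (16 mm outside diameter, white inside, red centre dot), on the coupon's upper face; z is the outward normal of the face.
- rest: Fixed blue block, 64 x 64 mm, top at 60 mm, with an 18 mm upright hole right through its centre; dark foot bars 84 mm long along its x. Origin under its centre on the worktop.
- gauge: Loose hand gauge, 0.13 kg, upright in the rest. Origin at the lower end of its nose, z up its axis. Nose 14 mm diameter up to 40 mm; flange 32 mm diameter (on the rest's top) to 46 mm; orange square grip 22 x 22 mm, faces along x and y, to 102 mm; black cap 26 mm diameter to 110 mm. Brass tip 10 mm below the origin. In the rest the origin is 20 mm above the worktop.
- gauge_plunger (a joint): How far the brass tip is pushed in, m: 0 fully out, 0.008 bottomed. Spring: 1.2 N to start moving plus 0.6 N per mm (3.6 N at half way, 4 mm).
- gauge_tip (a point): Rounded end of the brass plunger (6 mm diameter), 10 mm beyond the nose when out; moves in with the plunger; z along the gauge's axis, toward its cap.
- small_vial: Clear vial with white label and black cap, 27 mm diameter, 56 mm high, loose, behind the rest. Origin under its centre. Leave alone.
- small_beaker: Small clear beaker, 43 mm diameter, 55 mm high, loose, behind the fixture. Origin under its centre. Leave alone.
- bench_timer: Flat white timer, 62 x 62 x 19 mm, loose, in front of the rest. Origin under its centre. Leave alone.

How it is judged:
By the outcome, as a careful person would: the job done as asked, in the order asked, and still so for the second after the job is handed in, while the arm keeps its last pose, push and grip.
It also fails if it takes over 54 s, if anything falls off the work surface, if the arm or the gripper's body presses on something with over 40 N, if the wrist force passes 120 N, or if a joint passes its speed limit or range.

## Working session

There is one attempt and no reset: what is moved stays moved. The work goes in short steps, Python scripts to look and compute and a tool call to move; the robot and the scene stay as the last step left them, time stands still between calls to the robot, and variables do not carry over. Pictures are saved under pics/ and viewed, at most 10 in all, crops included, and the job is handed in when it is done.

Besides the shell and the picture viewer there is one more tool, called after ">>>" in YAML: its name, and indented under it one key for each argument. drive_tool: Moves the arm, as the interface text tells. Its arguments: {"type":"object","properties":{"deltas":{"type":"array"},"claw":{"type":"number"},"squeeze":{"type":"number"}},"required":["deltas"]}

```bash
mkdir -p pics; cat > h.py <<'E'
import numpy as np, cv2
from scipy.spatial.transform import Rotation as R
from station import ctrl, eyes
def rot(q): return R.from_quat([q[1],q[2],q[3],q[0]])
def campose(name,st=None):
    i=eyes.camera_info(name)
    if name=='wrist':
        T=np.array(i['tool_from_camera']); r=rot(st['ee_rot']).as_matrix()
        return i, np.array(st['ee_pos'])+r@T[:3,3], r@T[:3,:3]
    o=np.array(i['orientation'],float)
    return i, np.array(i['eye']), (rot(o).as_matrix() if o.size==4 else o)
def ray(name,uv,st=None):
    i,e,M=campose(name,st)
    a=np.array([(uv[0]-i['cx'])/i['fx'],(uv[1]-i['cy'])/i['fy']]); s=a.copy()
    for _ in range(20): s=a/(1+i['k1']*(s@s))
    d=M@np.array([s[0],-s[1],-1]); return e,d/np.linalg.norm(d)
def onz(name,uv,z,st=None):
    e,d=ray(name,uv,st); return e+d*(z-e[2])/d[2]
def proj(name,p,st=None):
    i,e,M=campose(name,st); c=M.T@(np.array(p)-e); s=np.array([c[0],-c[1]])/-c[2]
    s=s*(1+i['k1']*(s@s)); return np.array([s[0]*i['fx']+i['cx'],s[1]*i['fy']+i['cy']])
def meet(l):
    A=0;b=0
    for e,d in l:
        P=np.eye(3)-np.outer(d,d); A=A+P; b=b+P@e
    x=np.linalg.solve(A,b); return x,[np.linalg.norm((np.eye(3)-np.outer(d,d))@(x-e)) for e,d in l]
def grab(name,f):
    st=ctrl.state(); im=eyes.grab_frame(name); cv2.imwrite('pics/'+f,im[:,:,::-1]); return st,im
E
python3 - <<'E'
from h import *
for n in('scene','top','wrist'): grab(n,n+'0.png')
for n in('scene','top','wrist'): print(eyes.camera_info(n))
print(ctrl.state())
E
```

```text
{'fx': 526.7483508667938, 'fy': 526.7483508667938, 'cx': 321.7644977905413, 'cy': 242.51650485012266, 'k1': -0.016990164251985778, 'eye': array([-0.04276672, -0.54600055,  0.74192882]), 'orientation': array([ 0.84080377,  0.38332427, -0.16471522, -0.34493539])}
{'fx': 560.1178755995765, 'fy': 560.1178755995765, 'cx': 322.87922377163915, 'cy': 248.43039894253303, 'k1': 0.02523107603229663, 'eye': array([ 0.32207257, -0.00777462,  1.2362336 ]), 'orientation': array([-0.70462365, -0.06406655,  0.05264817,  0.70471921])}
{'fx': 377.0552229484661, 'fy': 377.0552229484661, 'cx': 316.0824793273925, 'cy': 245.2396239935103, 'k1': -0.047864147001471874, 'tool_from_camera': array([[-1.83243107e-04,  9.55927464e-01,  2.93602878e-01,
         8.35557964e-02],
       [ 9.99999738e-01,  3.80786023e-04, -6.15664125e-04,
         7.17264404e-04],
       [-7.00330118e-04,  2.93602688e-01, -9.55927283e-01,
        -1.53203998e-01],
       [ 0.00000000e+00,  0.00000000e+00,  0.00000000e+00,
         1.00000000e+00]])}
{'time_s': 0.15, 'joints': array([ 1.23660071e+00,  1.30970913e-01,  1.48903855e+00, -3.82904236e-06,
        1.52301205e+00, -8.53866076e-02]), 'joint_vel': array([ 0.00179738, -0.00370967, -0.00255771, -0.00089226, -0.00110567,
        0.00022894]), 'joint_efforts': array([ 4.93333882e-04, -5.60474360e+01, -4.92334092e+01,  7.68544874e-02,
        3.05494526e-02, -5.45700232e-05]), 'ee_pos': array([0.14758143, 0.58112669, 0.23183326]), 'ee_rot': array([-1.46912844e-04,  1.24083741e-01,  9.92271493e-01, -6.99159919e-04]), 'force': array([-0.71298029, -0.44394368, -0.19293252]), 'wrist_torque': array([ 0.02005416, -0.03723994,  0.04503777]), 'grasp_force': 0.0, 'grip_width': 0.09308907963294231}
```

View pics/top0.png

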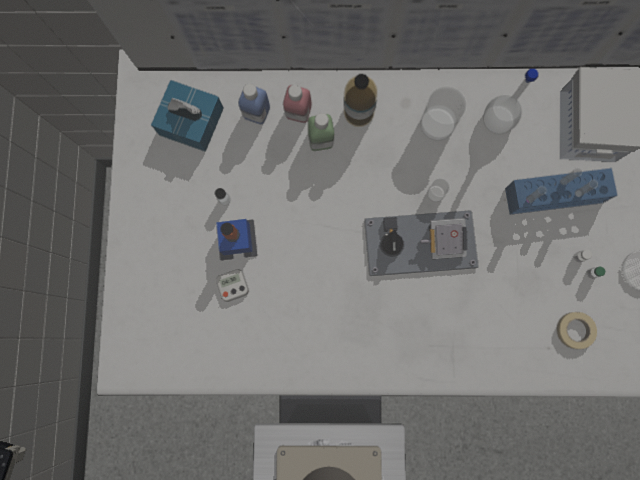

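View pics/scene0.png

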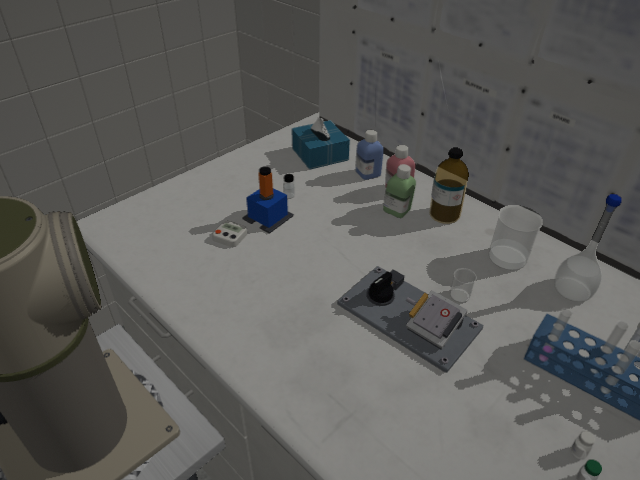

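The top view shows the fixture at about (420,243), with the knob at (393,243) and the ring at (454,234). The rest and gauge are at (234,237), the timer at (233,286), the vial at (221,195) and the beaker at (437,190). The scene view agrees.

```bash
python3 - <<'E'
from h import *
for p in [(0,0,0),(.148,.582,.233)]: print(proj('top',p),proj('scene',p))
t=cv2.imread('pics/top0.png'); s=cv2.imread('pics/scene0.png')
c=np.vstack([t[180:310,190:270].repeat(4,0).repeat(4,1)[:, :]])
a=cv2.resize(t[195:290,355:490],None,fx=5,fy=5,interpolation=cv2.INTER_CUBIC)
b=cv2.resize(t[180:310,195:270],None,fx=3.6,fy=3.6,interpolation=cv2.INTER_CUBIC)
print(a.shape,b.shape)
cv2.imwrite('pics/c1.png',a)
for n,uv in dict(c1=(367,217),c2=(470,211),c3=(477,267),c4=(371,277)).items(): print(n,onz('top',uv,.012))
print('rest',onz('top',(234,237),.06),'knob',onz('top',(393,243),.05),'ring',onz('top',(454,234),.035))
h=cv2.cvtColor(s,cv2.COLOR_BGR2HSV)
for nm,im in(('top',t),('scene',s)):
    h=cv2.cvtColor(im,cv2.COLOR_BGR2HSV)
    m=((h[...,0]<8)|(h[...,0]>172))&(h[...,1]>90)&(h[...,2]>60)
    n,l,st,ce=cv2.connectedComponentsWithStats(m.astype(np.uint8))
    for i in range(1,n):
        if st[i,4]>8: print(nm,st[i],ce[i])
E
```

```text
[328.54941363 499.90672224] [ 82.0373132  431.52376689]
[-12.26355191 445.62472851] [-15.89476989 126.89697794]
(475, 675, 3) (468, 270, 3)
c1 [ 0.59728517 -0.08629118  0.012     ]
c2 [ 0.6102905 -0.3154383  0.012    ]
c3 [ 0.48452667 -0.32542727  0.012     ]
c4 [ 0.46255708 -0.09347304  0.012     ]
rest [0.54334198 0.20172397 0.06      ] knob [ 0.53150811 -0.13888875  0.05      ] ring [ 0.55378082 -0.2730491   0.035     ]
top [223 292   5   5  22] [225.09090909 293.90909091]
scene [387 156  28  20 257] [399.16731518 163.83657588]
scene [215 230   6   3  16] [217.8125 231.    ]
scene [440 309  10   8  37] [444.67567568 312.54054054]
```

View pics/c1.png

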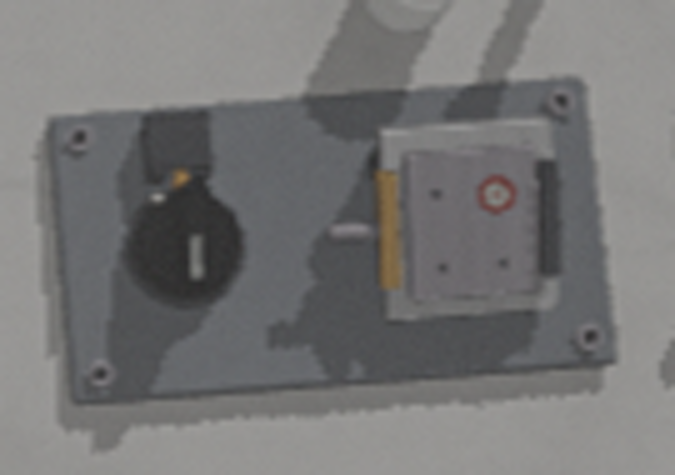

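View pics/wrist0.png

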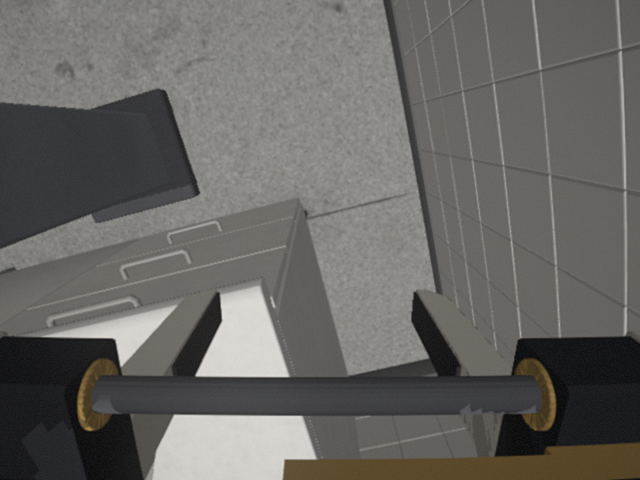

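The wrist view shows only the bench corner. I'll move over the knob, turning the jaws to straddle the bar.

>>> drive_tool:
  deltas:
    - [0,0,0,0,0,-7.5]
    - [0,0,0,0,0,-7.5]
    - [-1.86,-3.63,0.15,0,0,0]
    - [-1.86,-3.63,0.15,0,0,0]
    - [-1.86,-3.63,0.15,0,0,0]
    - [-1.86,-3.63,0.15,0,0,0]
    - [-1.86,-3.63,0.15,0,0,0]
    - [-1.86,-3.63,0.15,0,0,0]
    - [-1.86,-3.63,0.15,0,0,0]
    - [-1.86,-3.63,0.15,0,0,0]
    - [-1.86,-3.63,0.15,0,0,0]
    - [-1.86,-3.63,0.15,0,0,0]

```text
time_s: 1.35
ee_pos: [0.3388, 0.2195, 0.2175]
ee_rot: [0.0, -0.007, 1.0, 0.0]
force: [0.9, -0.4, -0.2]
grip_width: 0.0931
grasp_force: 0.0
```

>>> drive_tool:
  deltas:
    - [-1.86,-3.63,0.15,0,0,0]
    - [-1.86,-3.63,0.15,0,0,0]
    - [-1.86,-3.63,0.15,0,0,0]
    - [-1.86,-3.63,0.15,0,0,0]
    - [-1.86,-3.63,0.15,0,0,0]
    - [-1.86,-3.63,0.15,0,0,0]
    - [-1.86,-3.63,0.15,0,0,0]
    - [-1.86,-3.63,0.15,0,0,0]
    - [-1.86,-3.63,0.15,0,0,0]
    - [-1.86,-3.63,0.15,0,0,0]
    - [0,0,0,0,0,0]

```text
time_s: 2.45
ee_pos: [0.5298, -0.1435, 0.2013]
ee_rot: [-0.001, -0.005, 1.0, -0.0]
force: [-0.1, 0.6, -0.3]
grip_width: 0.093
grasp_force: 0.0
```

```bash
python3 - <<'E'
from h import *
st,im=grab('wrist','w1.png'); print(st['ee_pos'],st['ee_rot'],st['joints'],st['force'],st['time_s'])
np.save('w1.npy',np.r_[st['ee_pos'],st['ee_rot']])
E
```

```text
[ 0.52979206 -0.14348032  0.20133144] [-6.91139747e-04 -4.72592085e-03  9.99988523e-01 -3.77110251e-04] [-3.57102135e-01  1.00181256e-02  1.67154118e+00 -1.20192081e-03
  1.46105922e+00 -1.93721810e+00] [-0.09846419  0.64263127 -0.25042406] 2.45
```

View pics/w1.png

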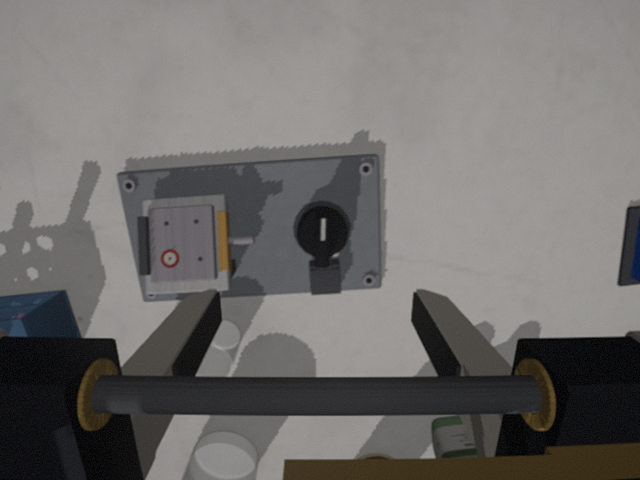

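The wrist view shows the knob at (322,231), its white index line nearly vertical at (323,230), the ring at (170,258), and the screws at (129,185), (367,169), (369,280) and (152,295).

```bash
python3 - <<'E'
from h import *
v=np.load('w1.npy'); st=dict(ee_pos=v[:3],ee_rot=v[3:])
im=cv2.imread('pics/w1.png'); 
for uv in [(129,185),(367,169),(369,280),(152,295)]: print('screw',onz('wrist',uv,.013,st).round(4))
g=cv2.cvtColor(im,cv2.COLOR_BGR2GRAY)
# white index
m=np.zeros_like(g); m[205:255,305:340]=(g[205:255,305:340]>110)
ys,xs=np.nonzero(m); print('idx',len(xs),xs.mean(),ys.mean())
c=np.c_[xs,ys].astype(float); P=[onz('wrist',q,.06,st)[:2] for q in c]; P=np.array(P); mu=P.mean(0); u,s,w=np.linalg.svd(P-mu); print('index centre z.06',mu,'dir',w[0],np.degrees(np.arctan2(w[0,1],w[0,0])), P.min(0),P.max(0))
m=np.zeros_like(g); m[195:256,285:360]=(g[195:256,285:360]<50); 
cn=max(cv2.findContours(m,0,1)[0],key=cv2.contourArea); print('dark',cv2.minEnclosingCircle(cn), cv2.boundingRect(cn))
uv=cv2.minEnclosingCircle(cn)[0]
for z in(.032,.06): print(z,onz('wrist',uv,z,st))
hs=cv2.cvtColor(im,cv2.COLOR_BGR2HSV)
def red(im,x0,x1,y0,y1):
    h=cv2.cvtColor(im,cv2.COLOR_BGR2HSV)[y0:y1,x0:x1].astype(int)
    m=((h[...,0]<10)|(h[...,0]>168))&(h[...,1]>55)
    cn=np.argwhere(m); e=cv2.minEnclosingCircle(cn[:,::-1].astype(np.float32).reshape(-1,1,2)); print(len(cn),e, cn.mean(0))
    b=(cn.min(0)+cn.max(0))/2; return (b[1]+x0,b[0]+y0)
t=cv2.imread('pics/top0.png'); s=cv2.imread('pics/scene0.png')
a=red(im,155,186,245,272); b=red(t,445,463,225,244); d=red(s,436,454,304,322)
print(a,b,d); L=[ray('wrist',a,st),ray('top',b),ray('scene',d)]
print(meet(L)); print(meet(L[1:])); print(meet(L[::2]))
cv2.imwrite('pics/kn.png',cv2.resize(im[150:310,110:400],None,fx=2.7,fy=2.7,interpolation=cv2.INTER_CUBIC))
E
```

```text
screw [ 0.4951 -0.3139  0.013 ]
screw [ 0.4794 -0.0972  0.013 ]
screw [ 0.5862 -0.0901  0.013 ]
screw [ 0.6046 -0.3054  0.013 ]
idx 68 323.47058823529414 230.30882352941177
index centre z.06 [ 0.52415515 -0.1364074 ] dir [0.97192865 0.23527581] 13.607881493761935 [ 0.51475829 -0.13834928] [ 0.54417198 -0.12497776]
dark ((321.90362548828125, 228.58062744140625), 28.214738845825195) (295, 201, 56, 55)
0.032 [ 0.52990994 -0.13719257  0.032     ]
0.06 [ 0.52268658 -0.13770165  0.06      ]
170 ((14.696721076965332, 13.177596092224121), 9.565692901611328) [13.04117647 14.62941176]
25 ((8.65625, 8.4375), 3.690908908843994) [8.32 9.04]
48 ((8.5, 8.5), 4.743516445159912) [8.41666667 8.58333333]
(np.float64(170.0), np.float64(258.0)) (np.float64(454.0), np.float64(233.5)) (np.float64(444.5), np.float64(312.0))
(array([ 0.55095971, -0.26717294,  0.05438055]), [np.float64(0.0011049118011461146), np.float64(0.0016010884162739594), np.float64(0.0005748160189236938)])
(array([ 0.55020007, -0.26779081,  0.05592862]), [np.float64(0.000887344565344897), np.float64(0.0008873445653449405)])
(array([ 0.5512755 , -0.26632973,  0.05366308]), [np.float64(7.181915476989078e-05), np.float64(7.1819154769741e-05)])
```

View pics/kn.png

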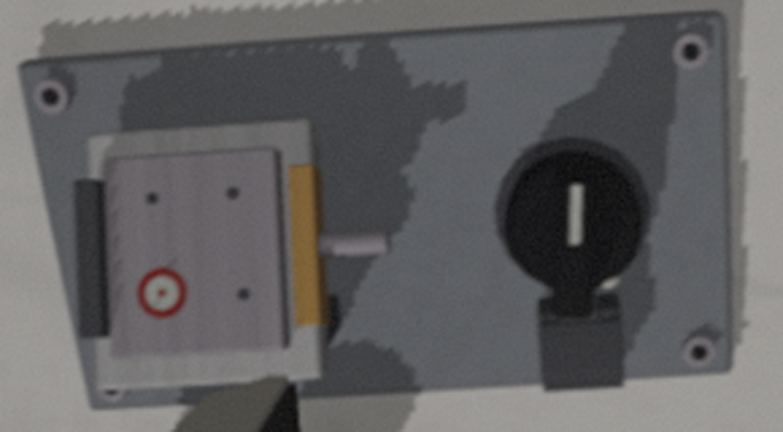

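The knob axis is near (0.530, -0.137), with the bar about -1° from world x and the index mark near its robot end. The fixture yaw is about 0.075. I'll go down with the jaws part open.

>>> drive_tool:
  claw: 0.5
  deltas:
    - [0,0.65,2,0,0,1.5]
    - [0,0,4,0,0,0]
    - [0,0,4,0,0,0]
    - [0,0,2.5,0,0,0]
    - [0,0,1.5,0,0,0]
    - [0,0,1.1,0,0,0]
    - [0,0,0,0,0,0]
    - [0,0,0,0,0,0]

```text
time_s: 3.3
ee_pos: [0.5299, -0.1332, 0.0529]
ee_rot: [0.001, 0.006, 1.0, -0.0]
force: [0.8, 0.8, 0.2]
grip_width: 0.0466
grasp_force: 0.0
```

>>> drive_tool:
  claw: 0
  squeeze: 25
  deltas:
    - [0,0,0,0,0,0]
    - [0,0,0,0,0,0]
    - [0,0,0,0,0,0]
    - [0,0,0,0,0,0]
    - [0,0,0,0,0,0]

```text
time_s: 3.8
ee_pos: [0.5291, -0.138, 0.0525]
ee_rot: [0.0, 0.007, 1.0, -0.004]
force: [-1.9, -21.4, -3.5]
grip_width: 0.0127
grasp_force: 24.6
```

```bash
python3 - <<'E'
from h import *
st=ctrl.state(); print(st['force'],st['wrist_torque'],st['joints'][5])
for n in('scene','top','wrist'): grab(n,n+'1.png')
s=cv2.imread('pics/scene1.png');w=cv2.imread('pics/wrist1.png')
a=cv2.resize(s[220:360,300:460],(480,420),interpolation=cv2.INTER_CUBIC); b=cv2.resize(w[150:400,160:480],(320,420)[:2]) 
cv2.imwrite('pics/m1.png',np.hstack([a,b]))
E
```

```text
[ -1.91261851 -21.40636433  -3.46647605] [-3.59663125  0.44454559 -0.13970339] -1.8977892721130727
```

View pics/m1.png

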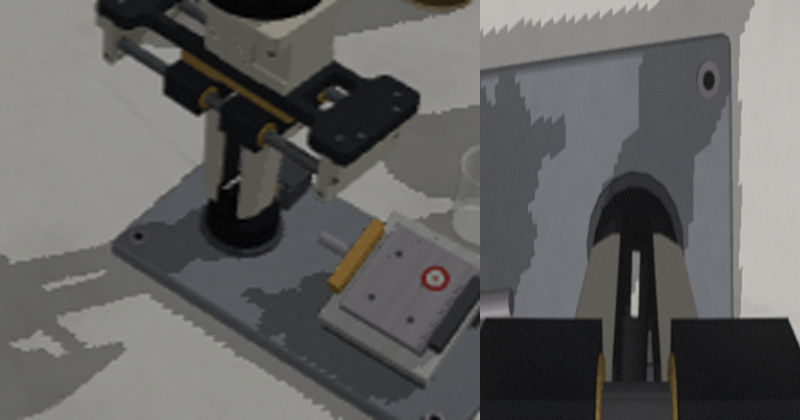

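The jaws hold the bar at 12.7 mm width, and the knob axis is at y ≈ -0.138. I'll relieve the side load, then turn.

>>> drive_tool:
  deltas:
    - [0,-0.45,0.1,0,0,0]
    - [0,0,0,0,0,0]

```text
time_s: 4.15
ee_pos: [0.5294, -0.1388, 0.0523]
ee_rot: [0.0, 0.007, 1.0, -0.001]
force: [-5.5, -1.1, 11.6]
grip_width: 0.0128
grasp_force: 25.0
```

>>> drive_tool:
  squeeze: 30
  deltas:
    - [0,0,0,0,0,6]
    - [0,0,0,0,0,6]
    - [0,0,0,0,0,6]
    - [0,0,0,0,0,6]

```text
time_s: 4.55
ee_pos: [0.53, -0.1364, 0.0523]
ee_rot: [0.001, 0.216, 0.976, 0.001]
force: [-1.6, 10.5, 11.8]
grip_width: 0.013
grasp_force: 30.0
```

>>> drive_tool:
  deltas:
    - [0,0,0,0,0,6]
    - [0,0,0,0,0,6]
    - [0,0,0,0,0,6]
    - [0,0,0,0,0,6]
    - [0,0,0,0,0,3]
    - [0,0,0,0,0,0]
    - [0,0,0,0,0,0]

```text
time_s: 5.25
ee_pos: [0.5318, -0.1341, 0.0523]
ee_rot: [0.001, 0.436, 0.9, 0.003]
force: [7.3, 18.4, 7.3]
grip_width: 0.0124
grasp_force: 30.0
```

```bash
python3 - <<'E'
from h import *
st=ctrl.state(); print(st['force'],st['wrist_torque'],st['joints'])
# gauge measurement from first pictures
t=cv2.imread('pics/top0.png'); s=cv2.imread('pics/scene0.png')
for nm,im,(x0,x1,y0,y1) in(('top',t,(205,265,205,300)),('scene',s,(235,310,160,240))):
    h=cv2.cvtColor(im,cv2.COLOR_BGR2HSV)[y0:y1,x0:x1].astype(int)
    for k,m in (('blue',(h[...,0]>105)&(h[...,0]<130)&(h[...,1]>150)),('orange',(h[...,0]<18)&(h[...,1]>130))):
        n,l,S,ce=cv2.connectedComponentsWithStats(m.astype(np.uint8)); i=1+S[1:,4].argmax()
        print(nm,k,S[i]+[x0,y0,0,0,0],ce[i]+[x0,y0])
a=cv2.resize(t[205:305,200:280],None,fx=5,fy=5,interpolation=cv2.INTER_CUBIC);b=cv2.resize(s[160:250,230:310],None,fx=5,fy=5,interpolation=cv2.INTER_CUBIC)
b=cv2.copyMakeBorder(b,0,50,0,0,0); cv2.imwrite('pics/g.png',np.hstack([a,b])[:, :800])
E
```

```text
[ 7.31203257 18.35399106  7.28835354] [ 3.17882606 -1.20171308  0.10594896] [-0.34481405  0.15232863  1.8079757   0.00686271  1.17788967 -1.01575244]Traceback (most recent call last):
  File "<stdin>", line 8, in <module>
ValueError: attempt to get argmax of an empty sequence
```

>>> drive_tool:
  claw: 0.32
  deltas:
    - [0,0,0,0,0,0]
    - [0,0,0,0,0,0]
    - [0,0,0,0,0,0]
    - [0,0,-0.5,0,0,0]
    - [0,0,-2,0,0,0]
    - [0,0,-4,0,0,0]
    - [0,0,-4,0,0,0]
    - [0,0,-4,0,0,0]
    - [0,0,-2,0,0,0]
    - [0,0,0,0,0,0]

```text
time_s: 6.25
ee_pos: [0.531, -0.1387, 0.2204]
ee_rot: [0.004, 0.437, 0.9, 0.0]
force: [0.4, -0.2, -0.6]
grip_width: 0.03
grasp_force: 0.0
```

```bash
python3 - <<'E'
from h import *
st,w=grab('wrist','w2.png'); print(st['ee_pos'],st['ee_rot'],st['joints'])
np.save('w2.npy',np.r_[st['ee_pos'],st['ee_rot']])
w=cv2.imread('pics/w2.png')
t=cv2.imread('pics/top0.png'); s=cv2.imread('pics/scene0.png')
a=cv2.resize(t[210:290,205:265],(360,480),interpolation=cv2.INTER_CUBIC)
b=cv2.resize(w[120:360,160:380],(440,480),interpolation=cv2.INTER_CUBIC)
cv2.imwrite('pics/g.png',np.hstack([a,b]))
print(cv2.cvtColor(t,cv2.COLOR_BGR2HSV)[[225,246,246],[229,226,243]])
for nm,im,(x0,x1,y0,y1) in(('top',t,(205,265,205,265)),('scene',s,(235,310,160,240))):
    h=cv2.cvtColor(im,cv2.COLOR_BGR2HSV)[y0:y1,x0:x1].astype(int)
    for k,m in (('blue',(h[...,0]>105)&(h[...,0]<130)&(h[...,1]>150)),('orange',(h[...,0]<18)&(h[...,1]>130))):
        n,l,S,ce=cv2.connectedComponentsWithStats(m.astype(np.uint8))
        if n>1: i=1+S[1:,4].argmax(); print(nm,k,S[i]+[x0,y0,0,0,0],ce[i]+[x0,y0])
E
```

```text
[ 0.53101946 -0.13868092  0.22039491] [3.70802728e-03 4.36683910e-01 8.99607320e-01 2.88016578e-04] [-3.48752484e-01 -9.22190085e-03  1.65583974e+00 -1.91375613e-04
  1.48753885e+00 -1.01570841e+00]
[[ 15   9  56]
 [112 109  98]
 [112 131 127]]
scene blue [ 247  189   41   39 1062] [267.18644068 207.99152542]
scene orange [259 172  14  25 275] [265.60363636 184.48727273]
```

View pics/g.png

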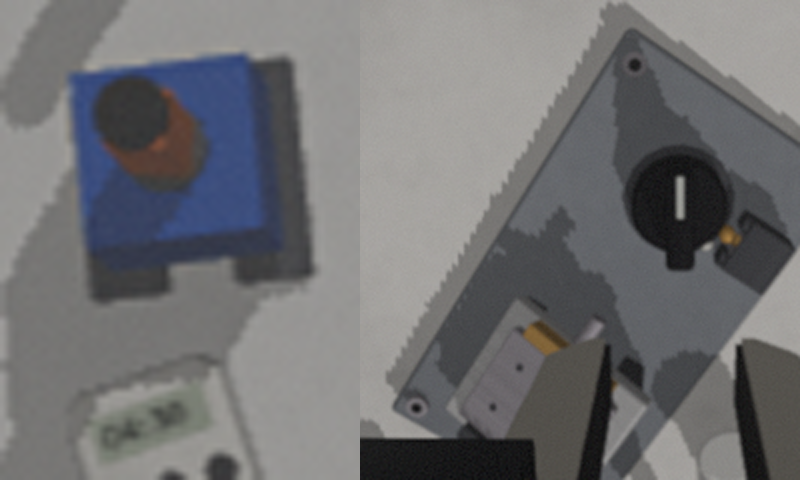

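The knob index has turned about 51°, and the lobe at (680,265) in the crop is past the brass pin. The rest's top face corners are at crop (70,73), (247,55), (270,232) and (88,250), with the cap at (130,115).

```bash
python3 - <<'E'
from h import *
f=lambda p:(p[0]/6+205,p[1]/6+210)
C=[onz('top',f(p),.06) for p in[(70,73),(247,55),(270,232),(88,250)]]; print(np.array(C).round(4),np.mean(C,0))
print('cap',onz('top',f((130,115)),.13))
print('orange scene z.09',onz('scene',(265.6,184.5),.09))
print('timer',onz('top',(233,286),.019),'vial',onz('top',(221,193),.056))
E
```

```text
[[0.5759 0.2399 0.06  ]
 [0.5823 0.1766 0.06  ]
 [0.518  0.1669 0.06  ]
 [0.5116 0.2315 0.06  ]] [0.54693644 0.20370049 0.06      ]
cap [0.54628106 0.20451394 0.13      ]
orange scene z.09 [0.54768023 0.2069131  0.09      ]
timer [0.4422304  0.20821569 0.019     ] vial [0.64156158 0.23338954 0.056     ]
```

>>> drive_tool:
  claw: 0.7
  deltas:
    - [0,0,0,0,0,-7.25]
    - [0,0,0,0,0,-7.25]
    - [0,0,0,0,0,-7.25]
    - [0,0,0,0,0,-7.25]
    - [0,0,0,0,0,-7.25]
    - [0,0,0,0,0,-7.25]
    - [0,0,0,0,0,-7.25]
    - [0,0,0,0,0,-7.25]

```text
time_s: 7.1
ee_pos: [0.5277, -0.1374, 0.213]
ee_rot: [-0.002, -0.057, 0.998, 0.001]
force: [-0.1, 0.4, -1.0]
grip_width: 0.0653
grasp_force: 0.0
```

>>> drive_tool:
  deltas:
    - [-0.59,3.77,-0.5,0,0,0]
    - [-0.59,3.77,-0.5,0,0,0]
    - [-0.59,3.77,-0.5,0,0,0]
    - [-0.59,3.77,-0.5,0,0,0]
    - [-0.59,3.77,0,0,0,0]
    - [-0.59,3.77,0,0,0,0]
    - [-0.59,3.77,0,0,0,0]
    - [-0.59,3.77,0,0,0,0]
    - [-0.59,3.77,0,0,0,0]
    - [0,0,0,0,0,0]
    - [0,0,0,0,0,0]

```text
time_s: 8.2
ee_pos: [0.5438, 0.2056, 0.2333]
ee_rot: [-0.002, -0.055, 0.998, -0.001]
force: [0.2, -0.8, 0.0]
grip_width: 0.0655
grasp_force: 0.0
```

```bash
python3 - <<'E'
from h import *
st,w=grab('wrist','w3.png'); print(st['ee_pos'],st['ee_rot'],st['joints'],st['force'])
np.save('w3.npy',np.r_[st['ee_pos'],st['ee_rot']])
w=cv2.imread('pics/w3.png')
u,v=proj('wrist',(.547,.204,.1),st).astype(int);print(u,v)
x0=max(u-110,0);y0=max(v-100,0);print(x0,y0)
cv2.imwrite('pics/w3c.png',cv2.resize(w[y0:y0+200,x0:x0+220],None,fx=3,fy=3,interpolation=cv2.INTER_CUBIC))
E
```

```text
[0.54379753 0.20561262 0.23330749] [-1.72759467e-03 -5.53533964e-02  9.98465136e-01 -6.23309251e-04] [ 2.73602617e-01  8.35879440e-02  1.53714977e+00 -4.69532034e-04
  1.52449808e+00 -1.40793472e+00] [ 0.21022732 -0.78669944  0.04968033]
312 243
202 143
```

View pics/w3c.png

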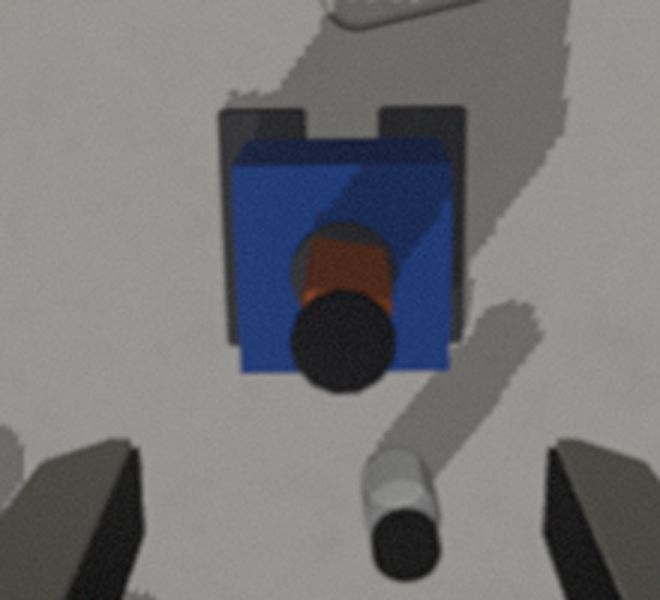

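The wrist crop shows the cap at (343,341), the grip's lower front edge from (312,237) to (388,248), and the rest's top corners at (232,165), (453,162), (449,370) and (241,373).

```bash
python3 - <<'E'
from h import *
v=np.load('w3.npy'); st=dict(ee_pos=v[:3],ee_rot=v[3:])
f=lambda p:(p[0]/3+202-.33,p[1]/3+143-.33)
P=lambda p,z:onz('wrist',f(p),z,st)
C=[P(p,.06) for p in[(232,165),(453,162),(449,370),(241,373)]]; print(np.array(C).round(4),np.mean(C,0))
print('cap',P((343,341),.13))
a,b=P((312,237),.066),P((388,248),.066); d=a-b
print(a,b,np.linalg.norm(d),'edge ang',np.degrees(np.arctan2(d[1],d[0])))
d=d/np.linalg.norm(d); n=np.array([-d[1],d[0],0]); n=n*np.sign(n[0]); print('centre',(a+b)/2+.011*n)
r=rot(v[3:]).as_matrix(); print(r.round(4),'tool y ang',np.degrees(np.arctan2(r[1,1],r[0,1])))
E
```

```text
[[0.5205 0.1717 0.06  ]
 [0.5125 0.2355 0.06  ]
 [0.5764 0.2431 0.06  ]
 [0.5844 0.1797 0.06  ]] [0.54846276 0.2074892  0.06      ]
cap [0.54725439 0.20718224 0.13      ]
[0.53791923 0.19702743 0.066     ] [0.5387442  0.21940277 0.066     ] 0.022390544616853386 edge ang -92.11151704797929
centre [0.54932425 0.20780981 0.066     ]
[[-0.9939 -0.1105 -0.0034]
 [-0.1105  0.9939 -0.0014]
 [ 0.0035 -0.0011 -1.    ]] tool y ang 96.3463925503388
```

>>> drive_tool:
  deltas:
    - [0,0,0,0,0,8.4]
    - [-0.41,0.21,1.3,0,0,0]
    - [0,0,3.5,0,0,0]
    - [0,0,3.5,0,0,0]
    - [0,0,3,0,0,0]
    - [0,0,2,0,0,0]
    - [0,0,1,0,0,0]
    - [0,0,0,0,0,0]
    - [0,0,0,0,0,0]

```text
time_s: 9.15
ee_pos: [0.5496, 0.2071, 0.0932]
ee_rot: [0.0, 0.018, 1.0, 0.0]
force: [0.4, 0.3, 0.3]
grip_width: 0.0653
grasp_force: 0.0
```

>>> drive_tool:
  claw: 0
  squeeze: 8
  deltas:
    - [0,0,0,0,0,0]
    - [0,0,0,0,0,0]
    - [0,0,0,0,0,0]
    - [0,0,0,0,0,0]
    - [0,0,0,0,0,0]
    - [0,0,0,0,0,0]

```text
time_s: 9.75
ee_pos: [0.5491, 0.2075, 0.0928]
ee_rot: [0.0, 0.019, 1.0, -0.0]
force: [0.0, -0.5, 1.5]
grip_width: 0.0255
grasp_force: 8.0
```

A width of 25.5 mm matches the cap (26 mm), not the grip (22 mm). I'll open, go lower and close again.

>>> drive_tool:
  claw: 0.5
  deltas:
    - [0,0,0,0,0,0]
    - [0,0,0,0,0,0]
    - [0,0,0.5,0,0,0]
    - [0,0,0.4,0,0,0]
    - [0,0,0,0,0,0]
    - [0,0,0,0,0,0]

```text
time_s: 10.35
ee_pos: [0.5487, 0.2073, 0.0832]
ee_rot: [-0.0, 0.019, 1.0, -0.0]
force: [-0.1, 0.9, 0.3]
grip_width: 0.0466
grasp_force: 0.0
```

>>> drive_tool:
  claw: 0
  squeeze: 20
  deltas:
    - [0,0,0,0,0,0]
    - [0,0,0,0,0,0]
    - [0,0,0,0,0,0]
    - [0,0,0,0,0,0]
    - [0,0,0,0,0,0]
    - [0,0,0,0,0,0]

```text
time_s: 10.95
ee_pos: [0.5492, 0.2075, 0.0838]
ee_rot: [0.0, 0.019, 1.0, 0.0]
force: [-1.1, 0.3, 0.8]
grip_width: 0.0254
grasp_force: 20.0
```

```bash
python3 - <<'E'
from h import *
st,w=grab('wrist','w4.png'); print(st['ee_pos'],st['ee_rot'])
s,_=grab('scene','s4.png')
w=cv2.imread('pics/w4.png'); o=cv2.imread('pics/w3.png'); s=cv2.imread('pics/s4.png')
A=cv2.resize(o[210:280,290:345],(330,420),interpolation=cv2.INTER_CUBIC)
u,v=proj('wrist',np.array(st['ee_pos']),st).astype(int); print(u,v)
B=cv2.resize(w[200:410,220:420],(400,420),interpolation=cv2.INTER_CUBIC)
cv2.imwrite('pics/v.png',np.hstack([A,B]))
h=cv2.cvtColor(o,cv2.COLOR_BGR2HSV)[210:280,290:345].astype(int)
m=((h[...,0]<15))&(h[...,1]>120)
for r in range(10,45): 
    x=np.nonzero(m[r])[0]
    if len(x): print(r+210,x.min()+290,x.max()+290,end=' | ')
print()
for c in range(0,55):
    y=np.nonzero(m[:,c])[0]
    if len(y): print(c+290,y.min()+210,end=' | ')
E
```

```text
[0.54918327 0.20745326 0.08381826] [1.66780340e-04 1.88144307e-02 9.99822979e-01 2.88548823e-05]
313 321
223 307 314 | 224 306 320 | 225 306 327 | 226 306 328 | 227 306 329 | 228 305 330 | 229 306 330 | 230 305 330 | 231 305 330 | 232 305 330 | 233 305 330 | 234 305 330 | 235 304 331 | 236 304 331 | 237 304 331 | 238 304 331 | 239 304 331 | 240 303 331 | 241 303 331 | 242 303 331 | 243 303 331 | 244 303 331 | 245 329 331 | 246 330 331 | 247 330 330 | 
303 240 | 304 235 | 305 228 | 306 224 | 307 223 | 308 223 | 309 223 | 310 223 | 311 223 | 312 223 | 313 223 | 314 223 | 315 224 | 316 224 | 317 224 | 318 224 | 319 224 | 320 224 | 321 225 | 322 225 | 323 225 | 324 225 | 325 225 | 326 225 | 327 225 | 328 226 | 329 227 | 330 228 | 331 235 |
```

View pics/v.png

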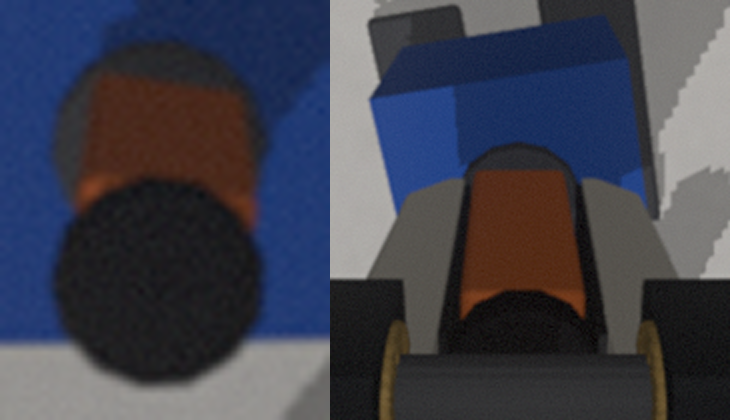

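The last picture shows the fingers aligned with the orange grip but touching only the black cap, with small gaps beside the grip. I'll open, tilt the tool 33° with its body toward the robot so the fingers pass under the cap, and grip again.

>>> drive_tool:
  claw: 0.5
  deltas:
    - [0,0,0,0,0,0]
    - [0,0,0,0,0,0]
    - [-0.15,0,-0.3,0,0,0]
    - [0,0,0,0,-6.6,0]
    - [0,0,0,0,-6.6,0]
    - [0,0,0,0,-6.6,0]
    - [0,0,0,0,-6.6,0]
    - [0,0,0,0,-6.6,0]
    - [0,0,0,0,0,0]
    - [0,0,0,0,0,0]

```text
time_s: 12.05
ee_pos: [0.5501, 0.2076, 0.0868]
ee_rot: [0.283, 0.018, 0.959, -0.005]
force: [0.4, 0.4, 0.5]
grip_width: 0.0465
grasp_force: 0.0
```

>>> drive_tool:
  claw: 0
  squeeze: 25
  deltas:
    - [0,0,0,0,0,0]
    - [0,0,0,0,0,0]
    - [0,0,0,0,0,0]
    - [0,0,0,0,0,0]
    - [0,0,0,0,0,0]
    - [0,0,0,0,0,0]

```text
time_s: 12.65
ee_pos: [0.5513, 0.2074, 0.0874]
ee_rot: [0.285, 0.018, 0.958, -0.005]
force: [1.7, -1.0, 2.4]
grip_width: 0.0217
grasp_force: 25.0
```

```bash
python3 - <<'E'
from h import *
st=ctrl.state(); print(st['ee_pos'],st['ee_rot'],st['joints'],st['force'],st['wrist_torque'],st['grip_width'])
E
```

```text
[0.55128492 0.20743222 0.08740194] [ 0.28454488  0.01813793  0.95847702 -0.00519801] [ 0.42232968 -0.17873062  2.18508272 -0.41221944  0.64855548 -0.8417091 ] [ 1.7320774  -1.02090695  2.44504019] [-0.1446814  -0.31101621 -0.09557739] 0.02165158104354137
```

The width is now 21.7 mm, so the fingers are on the orange grip. I'll firm up the grip and lift straight up.

>>> drive_tool:
  squeeze: 40
  deltas:
    - [0,0,0,0,0,0]
    - [0,0,0,0,0,0]
    - [-0.55,0,-0.84,0,0,0]
    - [-0.82,0,-1.26,0,0,0]
    - [-1.09,0,-1.68,0,0,0]
    - [-1.09,0,-1.68,0,0,0]
    - [-1.09,0,-1.68,0,0,0]
    - [-1.09,0,-1.68,0,0,0]
    - [-0.82,0,-1.26,0,0,0]
    - [0,0,0,0,0,0]
    - [0,0,0,0,0,0]

```text
time_s: 13.75
ee_pos: [0.5498, 0.2074, 0.2058]
ee_rot: [0.283, 0.018, 0.959, -0.005]
force: [-0.4, -0.6, -2.0]
grip_width: 0.0216
grasp_force: 40.0
```

```bash
python3 - <<'E'
from h import *
st,_=grab('scene','s5.png'); grab('wrist','w5.png'); grab('top','t5.png')
print(st['ee_pos'],st['ee_rot'],st['joints'],st['force'],st['grip_width'])
s=cv2.imread('pics/s5.png'); h=cv2.cvtColor(s,cv2.COLOR_BGR2HSV).astype(int)
m=(h[...,0]<18)&(h[...,1]>130)
n,l,S,ce=cv2.connectedComponentsWithStats(m.astype(np.uint8))
for i in range(1,n):
    if S[i,4]>15: print(S[i],ce[i])
print(proj('scene',(.548,.2075,.02+.13)),proj('scene',(.548,.2075,.12+.074)), proj('scene',(.548,.2075,.11)))
E
```

```text
[0.54983452 0.20736187 0.20584273] [ 0.28322412  0.01800555  0.95886951 -0.00539949] [ 0.42299886 -0.34666247  2.08734092 -0.31356575  0.90002523 -0.97727584] [-0.43638418 -0.55273017 -1.95930763] 0.021609558741979118
[256 144  12   6  38] [261.47368421 146.78947368]
[215 230   6   4  17] [217.76470588 231.11764706]
[441 309   9   8  24] [445.125      312.33333333]
[263.91934856 160.62883185] [262.66149134 142.16471039] [265.00990695 176.61104187]
```

```bash
cat > plan.py <<'E'
from h import *
import json
def setup():
    q0=[0.28454488,0.01813793,0.95847702,-0.00519801]; p0=np.array([0.55128492,0.20743222,0.08740194])
    r0=rot(q0); 
    up=r0.inv().apply([0,0,1]); tip=r0.inv().apply(np.array([.5480,.2074,.010])-p0)
    return up,tip   # gauge axis and (free) tip in tool frame
yaw=.075
n=np.array([-np.sin(.349066)*np.cos(yaw),-np.sin(.349066)*np.sin(yaw),np.cos(.349066)])
spot=np.array([.551,-.267,.0545])
E
python3 - <<'E'
from plan import *
up,tip=setup(); st=ctrl.state(); rc=rot(st['ee_rot']); print(up,tip)
g=rc.apply(up); print('gauge axis now',g)
a=np.cross(g,n); ang=np.arctan2(np.linalg.norm(a),g@n)
for psi in(0,-30,-60,-90):
    rg=R.from_rotvec(np.radians(psi)*n)*R.from_rotvec(a/np.linalg.norm(a)*ang)*rc
    d=(rc.inv()*rg).as_rotvec(degrees=True); 
    tz=rg.as_matrix()[:,2]; P=spot+.06*n-rg.apply(tip)
    print(psi,'rotvec tool',d.round(2),np.linalg.norm(d),'toolz',tz.round(3),'goal TCP',P.round(4),'delta tool',(rg.inv().apply(P-np.array(st['ee_pos']))*100).round(2))
E
```

```text
[-5.45648025e-01  3.57763965e-04 -8.38014382e-01] [ 0.04498402 -0.00018382  0.06307342]
gauge axis now [0.00419954 0.0013741  0.99999024]
0 rotvec tool [ -1.96 -20.11   1.27] 20.245934700839946 toolz [ 0.798 -0.001 -0.602] goal TCP [ 0.5072 -0.2705  0.1847] delta tool [  1.78 -47.9   -2.13]
-30 rotvec tool [  9.87 -19.05  28.99] 36.06204186831251 toolz [ 0.722 -0.271 -0.637] goal TCP [ 0.5068 -0.2721  0.1846] delta tool [-18.63 -42.97  11.17]
-60 rotvec tool [ 21.79 -17.03  56.63] 63.02112727602602 toolz [ 0.528 -0.462 -0.713] goal TCP [ 0.5057 -0.2734  0.1841] delta tool [-34.24 -26.52  21.34]
-90 rotvec tool [ 33.79 -13.98  84.17] 91.7702659700385 toolz [ 0.269 -0.524 -0.808] goal TCP [ 0.5042 -0.2738  0.1835] delta tool [-40.87  -2.96  25.66]
```

>>> drive_tool:
  deltas:
    - [0.09,-2.0,-0.25,0,0,0]
    - [0.09,-4.2,-0.25,0,0,0]
    - [0.09,-4.4,-0.25,0,0,0]
    - [0.09,-4.4,-0.25,0,0,0]
    - [0.09,-4.4,-0.25,0,0,0]
    - [0.09,-4.4,-0.25,0,0,0]
    - [0.09,-4.4,-0.25,0,0,0]
    - [0.09,-4.4,-0.25,0,0,0]
    - [0.09,-4.4,-0.25,0,0,0]
    - [0.09,-4.4,-0.25,0,0,0]
    - [0.09,-4.2,-0.25,0,0,0]
    - [0.09,-2.0,-0.25,0,0,0]

```text
time_s: 15.1
ee_pos: [0.506, -0.2706, 0.2248]
ee_rot: [0.283, 0.02, 0.959, -0.006]
force: [-0.2, 0.1, -2.6]
grip_width: 0.0221
grasp_force: 40.0
```

>>> drive_tool:
  deltas:
    - [0,0,0,1.65,-3.18,4.83]
    - [0,0,0,1.65,-3.18,4.83]
    - [0,0,0,1.65,-3.18,4.83]
    - [0,0,0,1.65,-3.18,4.83]
    - [0,0,0,1.65,-3.18,4.83]
    - [0,0,0,1.65,-3.18,4.83]
    - [0,0,0,0,0,0]
    - [0,0,0,0,0,0]

```text
time_s: 15.9
ee_pos: [0.5071, -0.2666, 0.2252]
ee_rot: [0.426, 0.277, 0.861, -0.019]
force: [-0.9, 0.3, -1.3]
grip_width: 0.0218
grasp_force: 40.0
```

```bash
cat > rem.py <<'E'
from plan import *
import sys
def rem(stand,spot=spot):
    up,tip=setup(); st=ctrl.state(); rc=rot(st['ee_rot']); g=rc.apply(up); a=np.cross(g,n)
    rg=R.from_rotvec(a)*rc; P=spot+stand*n-rg.apply(tip)
    print('t',st['time_s'],'pos',np.round(st['ee_pos'],4),'axis err deg',np.degrees(np.linalg.norm(a)).round(2),'rot tool',(rc.inv().apply(a)*57.3).round(2))
    print('shift tool cm',(rc.inv().apply(P-np.array(st['ee_pos']))*100).round(3),'tip now',(np.array(st['ee_pos'])+rc.apply(tip)).round(4),'n in tool',rc.inv().apply(n).round(4))
    print('J',st['joints'].round(3),'F',st['force'].round(2),'F.n',(st['force']@n).round(2),st['grip_width'])
    return st
if __name__=='__main__': rem(float(sys.argv[1]))
E
python3 rem.py .04
python3 - <<'E'
from h import *
for c in('scene','top','wrist'): grab(c,c+'6.png')
E
```

```text
t 15.9 pos [ 0.5071 -0.2666  0.2252] axis err deg 0.08 rot tool [ 0.07  0.01 -0.04]
shift tool cm [ 3.874 -1.311  4.394] tip now [ 0.5309 -0.263   0.1516] n in tool [-0.5458  0.0017 -0.8379]
J [-0.778 -0.735  2.44   0.533  0.672 -2.015] F [-0.87  0.26 -1.27] F.n -0.91 0.021812782160640257
```

The elbow joint is close to its limit in this posture. I'll spin the tool another 60° about the gauge's axis, which moves the wrist away from the base.

>>> drive_tool:
  deltas:
    - [0,0,0,4.09,0,6.29]
    - [0,0,0,4.09,0,6.29]
    - [0,0,0,4.09,0,6.29]
    - [0,0,0,4.09,0,6.29]
    - [0,0,0,4.09,0,6.29]
    - [0,0,0,4.09,0,6.29]
    - [0,0,0,4.09,0,6.29]
    - [0,0,0,4.09,0,6.29]
    - [0,0,0,0,0,0]
    - [0,0,0,0,0,0]

```text
time_s: 17.05
ee_pos: [0.5058, -0.2648, 0.2198]
ee_rot: [0.328, 0.626, 0.705, -0.06]
force: [-0.3, -0.6, -2.0]
grip_width: 0.0218
grasp_force: 40.0
```

```bash
python3 rem.py .04
```

```text
t 17.05 pos [ 0.5058 -0.2648  0.2198] axis err deg 1.5 rot tool [-0.64 -1.29  0.42]
shift tool cm [ 2.238 -1.409  4.909] tip now [ 0.53   -0.2581  0.1465] n in tool [-0.5266 -0.013  -0.85  ]
J [-0.365 -0.468  2.191 -0.442  0.862 -0.289] F [-0.33 -0.57 -2.04] F.n -1.79 0.021776555729077964
```

>>> drive_tool:
  deltas:
    - [0,0,0,-0.64,-1.29,0.42]
    - [0.56,-0.35,1.23,0,0,0]
    - [0.56,-0.35,1.23,0,0,0]
    - [0.56,-0.35,1.23,0,0,0]
    - [0.56,-0.35,1.23,0,0,0]
    - [0,0,0,0,0,0]
    - [0,0,0,0,0,0]

```text
time_s: 17.75
ee_pos: [0.5115, -0.2748, 0.1653]
ee_rot: [0.34, 0.628, 0.698, -0.062]
force: [0.3, -0.2, -1.3]
grip_width: 0.0218
grasp_force: 40.0
```

```bash
python3 rem.py .02; python3 - <<'E'
from plan import *
up,tip=setup(); st=ctrl.state(); r=rot(st['ee_rot']); T=np.array(st['ee_pos'])+r.apply(tip); g=r.apply(up)
for c in('scene','top','wrist'):
    s,_=grab(c,c+'7.png'); print(c,'tip',proj(c,T,s).round(1),'nose',proj(c,T+.01*g,s).round(1),'flange',proj(c,T+.05*g,s).round(1),'cap',proj(c,T+.12*g,s).round(1),'spot',proj(c,spot,s).round(1))
for c,(u,v) in (('scene',(443,312)),('wrist',None or proj('wrist',spot,st))):
    im=cv2.imread(f'pics/{c}7.png'); u,v=int(u),int(v); print(c,u,v)
    h=cv2.cvtColor(im,cv2.COLOR_BGR2HSV).astype(int)
    y0=max(v-90,0);y1=min(v+70,480);x0=max(u-80,0);x1=min(u+80,640)
    hh=h[y0:y1,x0:x1]
    for k,m in (('red',((hh[...,0]<7)|(hh[...,0]>168))&(hh[...,1]>70)),('yel',(hh[...,0]>12)&(hh[...,0]<32)&(hh[...,1]>90)),('or',(hh[...,0]<14)&(hh[...,1]>160))):
        nn,l,S,ce=cv2.connectedComponentsWithStats(m.astype(np.uint8))
        for i in range(1,nn):
            if S[i,4]>6: print(c,k,S[i]+[x0,y0,0,0,0],(ce[i]+[x0,y0]).round(1))
E
```

```text
t 17.75 pos [ 0.5115 -0.2748  0.1653] axis err deg 0.08 rot tool [ 0.03  0.07 -0.02]
shift tool cm [1.24  0.041 1.622] tip now [ 0.5372 -0.2697  0.0924] n in tool [-0.5466  0.0011 -0.8374]
J [-0.371 -0.382  2.245 -0.532  0.721 -0.173] F [ 0.29 -0.19 -1.35] F.n -1.36 0.021814603887871663
scene tip [445.1 302. ] nose [444.9 299.3] flange [444.4 287.9] cap [443.2 265.6] spot [444.8 312. ]
top tip [458.6 236.6] nose [459.8 237.4] flange [464.9 240.7] cap [474.7 247.1] spot [453.2 233.6]
wrist tip [314.3 195.4] nose [314.3 207.5] flange [314.3 264.3] cap [314.3 411.5] spot [314.8 151.1]
scene 443 312
scene red [440 309  10   8  41] [444.6 312.6]
scene yel [406 222  27  42 220] [418.3 243.4]
scene yel [427 236  11   8  37] [432.4 238.7]
scene yel [386 263   8   4  19] [389.1 264.8]
scene yel [411 264  11   8  37] [416.6 267.1]
scene yel [452 266   1   7   7] [452. 269.]
scene yel [411 294  19  25 162] [419.9 305.7]
scene or [434 270  20  20 173] [446.2 279. ]
scene or [441 309   9   6  13] [444.3 310.6]
wrist 317 152
wrist red [303 141  25  21 216] [315.4 150.7]
wrist red [314 151   3   3   8] [315.1 151.9]
wrist yel [ 259   68   90   32 1823] [303.6  84.2]
wrist yel [312 199   9   5  34] [316. 201.]
wrist or [305 142  22  19  88] [315.3 150.1]
```

```bash
python3 - <<'E'
from h import *
im=cv2.imread('pics/wrist7.png'); h=cv2.cvtColor(im,cv2.COLOR_BGR2HSV)
for r in range(184,216,2): print(r,' '.join('%3d/%3d/%3d'%tuple(h[r,c]) for c in range(304,330,2)))
im=cv2.imread('pics/scene7.png'); h=cv2.cvtColor(im,cv2.COLOR_BGR2HSV)
print()
for r in range(290,310,1): print(r,' '.join('%3d/%3d'%tuple(h[r,c,1:]) for c in range(437,454,1)))
E
```

```text
184  30/  4/124   0/  0/117   0/  2/107   0/  0/ 96 130/  9/ 82 120/  3/ 73 120/ 11/ 69 150/  4/ 64 100/ 12/ 64 130/ 13/ 60 110/ 13/ 60 130/ 12/ 62 120/  7/ 77
186  18/  7/181  17/ 10/184   6/  7/183  15/  8/181  12/  7/178  18/  7/176  13/ 10/174  23/  6/159  15/ 10/151  10/  6/130 165/  8/126   0/  4/117   0/  6/128
188  20/  8/182   8/  6/178   9/ 10/183  15/  9/180  20/  8/182  21/ 10/183  20/  8/183  20/  8/183  21/ 10/183  20/  8/185  15/  8/185  12/  7/184  20/  8/184
190  15/  8/182  24/  7/179  24/  7/179  13/ 10/180  12/  7/179  20/  8/182  20/  8/182  25/  9/180  15/  8/182  17/ 10/179  15/  9/179  10/  9/179  13/ 10/178
192  20/  9/179   8/  6/178  17/ 10/179  15/  8/182  12/  7/178  15/  8/182  17/ 10/183  24/  7/179   6/  7/180  17/ 10/179  23/  6/178   8/  6/178  17/ 10/180
194  18/  7/176  24/  7/179  13/ 10/178  15/  9/179  15/  6/180  12/  7/172  10/  9/168  15/  9/177  15/  8/181  15/  9/180  15/  9/177  15/  9/179  17/ 10/179
196  18/  9/135  18/ 10/134  20/ 11/136  18/ 10/133  30/  4/132  12/ 10/127  12/ 11/121  18/  9/149  12/  8/164  13/ 12/144  17/ 11/170  10/
[... 3560 characters left out ...]

305  10/ 98  11/ 96  11/ 97  11/ 96   8/ 94  11/ 95   8/ 97   8/ 98   8/ 98   8/ 96   8/ 94  11/ 94   8/ 96  10/ 99  11/ 97   7/104   5/112
306  11/ 97   8/ 96  11/ 97   8/ 94   8/ 93   5/ 96  10/ 98  10/ 98   8/ 97  11/ 95  11/ 94  11/ 95  10/ 99  10/ 99   8/ 96  10/ 99   8/ 99
307  11/ 96  11/ 97   8/ 95   8/ 93   8/ 95  10/ 98  10/ 98  13/ 97  11/ 96   8/ 94  11/ 95  11/ 97  10/ 98  11/ 97  10/ 98   8/ 99   8/ 99
308  11/ 96   8/ 95   8/ 94   8/ 95   8/ 97  13/ 97  16/ 98  56/ 95  62/ 94  19/ 93  13/ 96  10/ 98   8/ 96   8/ 97  10/ 99  10/100  10/ 99
309   8/ 96   8/ 94   8/ 93  11/ 97  11/ 97  94/ 95 179/ 94 168/ 94 166/ 95 182/ 94 166/ 95  24/ 96  11/ 97  10/100  10/100  10/ 99  10/100
```

```bash
python3 - <<'E'
from plan import *
up,tip=setup(); st=ctrl.state(); r=rot(st['ee_rot']); T=np.array(st['ee_pos'])+r.apply(tip); g=r.apply(up)
e1=r.apply([0,1,0]); e1-=g*(g@e1); e1/=np.linalg.norm(e1); e2=np.cross(g,e1); print('e1',e1.round(3),'e2',e2.round(3), 'e2 in tool',r.inv().apply(e2).round(3))
def rim(c,h,rad,off=0): return np.array([proj(c,T+off+g*h+rad*(np.cos(t)*e1+np.sin(t)*e2),st) for t in np.linspace(0,6.283,73)])
def feats(off):
    f=[]
    w=rim('wrist',.010,.007,off); f+= [w[:,1].min(), (w[:,0].min()+w[:,0].max())/2]
    w=rim('wrist',.003,.003,off); 
    f+= [min(w[:,1].min(),proj('wrist',T+off,st)[1])]
    s=rim('scene',.010,.007,off); f+=[s[:,1].max(),(s[:,0].min()+s[:,0].max())/2]
    s=rim('scene',.050,.016,off); f+=[s[:,1].max()]
    return np.array(f)
f0=feats(0); print('pred wrist nose top row, col; brass top; scene nose bottom row,col; flange bottom',f0.round(1))
for n_,d in(('e1',e1),('e2',e2),('g',g)): print(n_,'per mm',(feats(.001*d)-f0).round(2))
print('ring dot', proj('wrist',spot,st))
im=cv2.imread('pics/wrist7.png'); h=cv2.cvtColor(im,cv2.COLOR_BGR2HSV).astype(int)
hh=h[130:172,290:342]; m=((hh[...,0]<7)|(hh[...,0]>168))&(hh[...,1]>70)
y,x=np.nonzero(m); e=cv2.fitEllipse(cv2.convexHull(np.c_[x,y].astype(np.int32))); print('ring ellipse',e[0][0]+290,e[0][1]+130,e[1])
# flange and grip silhouettes columns in wrist
for rr in (216,222,228): print(rr,h[rr,290:345:2,2])
for rr in range(240,420,12): 
    o=np.nonzero((h[rr,270:360,0]<15)&(h[rr,270:360,1]>120))[0]
    if len(o): print(rr,o.min()+270,o.max()+270,end=' | ')
E
```

```text
e1 [0.917 0.204 0.342] e2 [-0.199  0.979 -0.048] e2 in tool [ 0.838  0.    -0.546]
pred wrist nose top row, col; brass top; scene nose bottom row,col; flange bottom [200.  316.8 196.7 302.  445.5 295.7]
e1 per mm [-0.    1.78 -0.   -0.49  0.25 -0.51]
e2 per mm [-1.34  0.   -1.3  -0.23 -0.56 -0.24]
g per mm [ 1.26  0.    1.21 -0.27 -0.01 -0.29]
ring dot [314.3628583  150.95182758]
ring ellipse 315.2214775085449 150.9508934020996 (20.414352416992188, 24.23760414123535)
216 [126 125 127 128 126 126 127  81  75  82  87  86  84  86  87  89  89  86
  92 109 123 125 126 126 126 124 124 125]
222 [127 127 126 126 126 128 128  78  78  83  86  86  85  86  88  89  87  84
  92 107 121 124 114 114 102  93  86  84]
228 [125 127 127 129 126 123 121  78  78  87  88  85  88  86  87  87  87  85
  93  99  84  82  78  78  80  81  78  81]
276 292 340 | 288 292 340 | 300 291 341 | 312 290 342 | 324 289 343 | 336 289 343 | 348 288 344 | 360 287 345 | 372 287 345 |
```

>>> drive_tool:
  deltas:
    - [0.5,0,0.75,0,0,0]
    - [0.6,0,0.85,0,0,0]
    - [0.45,0,0.7,0,0,0]
    - [0.2,0,0.3,0,0,0]
    - [0,0,0,0,0,0]
    - [0,0,0,0,0,0]

```text
time_s: 18.5
ee_pos: [0.5229, -0.2731, 0.1358]
ee_rot: [0.34, 0.628, 0.697, -0.062]
force: [0.6, -0.3, -0.8]
grip_width: 0.0221
grasp_force: 40.0
```

```bash
python3 rem.py .0; cat > servo.py <<'E'
from plan import *
import sys
up,tip=setup()
def look(tag):
    res=[]
    for k in range(3):
        st,_=grab('wrist',f'{tag}{k}.png'); im=cv2.imread(f'pics/{tag}{k}.png')
        h=cv2.cvtColor(im,cv2.COLOR_BGR2HSV).astype(int)[130:215,285:350]
        m=((h[...,0]<7)|(h[...,0]>168))&(h[...,1]>70)
        y,x=np.nonzero(m); hull=cv2.convexHull(np.c_[x,y].astype(np.int32)); e=cv2.fitEllipse(hull)
        b=(h[...,0]>11)&(h[...,0]<28)&(h[...,1]>60); yb,xb=np.nonzero(b)
        r=rot(st['ee_rot'])
        res.append((e[0][0]+285,e[0][1]+130,e[1][0],e[1][1],xb.mean()+285,yb.min()+130,yb.max()+130,len(xb)))
        # ring on coupon plane in tool frame, plane through spot height along n
        uv=res[-1][:2]; o,d=ray('wrist',uv,st); 
        s=((spot-o)@n)/(d@n); q=o+s*d; T=np.array(st['ee_pos'])+r.apply(tip); D=q-T
        print('ring',np.round(res[-1],1),'tip->ring: along n mm',round(D@n*1e3,2),'lateral in tool mm',(r.inv().apply(D-n*(D@n))*1e3).round(2),'axis err',(r.inv().apply(np.cross(r.apply(up),n))*57.3).round(2),'tip',(T).round(4), 'q',q.round(4))
look(sys.argv[1])
E
python3 servo.py v8_
```

```text
t 18.5 pos [ 0.5229 -0.2731  0.1358] axis err deg 0.1 rot tool [ 0.07  0.07 -0.04]
shift tool cm [ 0.541 -0.037  0.685] tip now [ 0.5486 -0.268   0.0629] n in tool [-0.5466  0.0018 -0.8374]
J [-0.357 -0.296  2.239 -0.592  0.661 -0.086] F [ 0.62 -0.3  -0.84] F.n -1.0 0.02206755546961047
ring [316.1 185.7  20.6  26.5 329.  130.  203.  164. ] tip->ring: along n mm -8.69 lateral in tool mm [ 0.88 -0.34 -0.58] axis err [ 0.07  0.07 -0.04] tip [ 0.5486 -0.268   0.0629] q [ 0.5511 -0.2668  0.0545]
ring [315.6 185.   20.7  26.4 329.5 130.  203.  135. ] tip->ring: along n mm -9.04 lateral in tool mm [ 1.02 -0.67 -0.67] axis err [ 0.1   0.09 -0.06] tip [ 0.5488 -0.2681  0.0633] q [ 0.5511 -0.2668  0.0545]
ring [315.3 184.7  20.6  26.5 329.2 130.  203.  122. ] tip->ring: along n mm -9.28 lateral in tool mm [ 1.07 -0.85 -0.71] axis err [ 0.12  0.1  -0.08] tip [ 0.5489 -0.2682  0.0636] q [ 0.5511 -0.2669  0.0545]
```

>>> drive_tool:
  deltas:
    - [0.1,-0.06,-0.07,0,0,0]
    - [0.16,0,0.25,0,0,0]
    - [0.11,0,0.17,0,0,0]
    - [0.06,0,0.08,0,0,0]
    - [0,0,0,0,0,0]
    - [0,0,0,0,0,0]
    - [0,0,0,0,0,0]

```text
time_s: 19.35
ee_pos: [0.5242, -0.2719, 0.1303]
ee_rot: [0.34, 0.628, 0.697, -0.062]
force: [-0.5, 0.2, -1.0]
grip_width: 0.0216
grasp_force: 40.0
```

```bash
python3 rem.py .0;python3 servo.py v9_; python3 rem.py 0; python3 - <<'E'
from h import *
h=cv2.cvtColor(cv2.imread('pics/v9_2.png'),cv2.COLOR_BGR2HSV)
for r in range(178,216,2): print(r,' '.join('%3d/%3d/%3d'%tuple(h[r,c]) for c in range(298,336,2)))
E
```

```text
t 19.35 pos [ 0.5242 -0.2719  0.1303] axis err deg 0.15 rot tool [ 0.1   0.09 -0.06]
shift tool cm [0.139 0.008 0.274] tip now [ 0.55   -0.2669  0.0574] n in tool [-0.5469  0.0024 -0.8372]
J [-0.353 -0.283  2.241 -0.606  0.651 -0.067] F [-0.53  0.15 -0.98] F.n -0.74 0.021607417267435237
ring [316.9 193.5  20.3  26.8 320.8 130.  203.  670. ] tip->ring: along n mm -3.04 lateral in tool mm [-0.03  0.12  0.02] axis err [ 0.1   0.09 -0.06] tip [ 0.55   -0.2669  0.0574] q [ 0.5511 -0.2668  0.0546]
ring [316.8 193.4  20.2  27.1 320.9 130.  203.  665. ] tip->ring: along n mm -3.08 lateral in tool mm [-0.02  0.06  0.01] axis err [ 0.1   0.09 -0.07] tip [ 0.55   -0.2669  0.0574] q [ 0.5511 -0.2668  0.0545]
ring [316.8 193.4  20.1  27.1 320.8 130.  203.  665. ] tip->ring: along n mm -3.1 lateral in tool mm [-0.01  0.05  0.01] axis err [ 0.1   0.09 -0.07] tip [ 0.55   -0.2669  0.0574] q [ 0.5511 -0.2668  0.0545]
t 19.5 pos [ 0.5242 -0.272   0.1303] axis err deg 0.15 rot tool [ 0.1   0.09 -0.07]
shift tool cm [0.145 0.005 0.277] tip now [ 0.55   -0.2669  0.0574] n in tool [-0.547   0.0025 -0.8371
[... 3808 characters left out ...]
/127
210 160/  7/103 158/ 10/101 158/ 10/105 162/ 13/ 96 158/ 13/ 80 170/  9/ 88 155/ 17/ 90 143/ 11/ 92 150/  6/ 90 150/  9/ 89 150/  9/ 87 160/  8/ 91 150/  8/ 90 143/ 11/ 90 156/ 13/ 96 158/  9/118 150/ 10/123 150/ 10/123 158/  8/123
212 165/ 11/ 91 150/  8/ 93 156/ 13/ 95 168/ 16/ 82 158/ 13/ 81 140/  9/ 88 150/  6/ 88 155/ 16/ 93 150/ 11/ 91 150/ 11/ 91 150/  9/ 89   0/ 11/ 94 150/ 14/ 90 158/ 11/ 91 150/  8/ 95 158/  9/114 155/ 12/123 156/ 10/125 162/ 10/122
214 128/ 21/ 49 120/ 10/ 50 120/ 10/ 53 140/ 11/ 69 150/  9/ 83 135/  6/ 87 143/ 11/ 91 168/ 14/ 94 158/ 11/ 89 150/ 11/ 91 156/ 14/ 90 150/  5/ 93 150/  8/ 91 158/ 11/ 90 150/  8/ 97 140/  7/109 150/  8/126 154/ 14/127 154/ 14/127
```

>>> drive_tool:
  deltas:
    - [0.05,0,0.08,-0.1,-0.1,0.06]
    - [0.06,0,0.09,0,0,0]
    - [0.05,0,0.08,0,0,0]
    - [0,0,0,0,0,0]
    - [0,0,0,0,0,0]
    - [0,0,0,0,0,0]

```text
time_s: 20.1
ee_pos: [0.5252, -0.2719, 0.1275]
ee_rot: [0.341, 0.628, 0.696, -0.062]
force: [0.0, 0.9, -1.8]
grip_width: 0.0213
grasp_force: 40.0
```

```bash
python3 servo.py va_; python3 rem.py 0
```

```text
ring [316.5 196.8  20.   27.2 319.8 130.  203.  893. ] tip->ring: along n mm -0.06 lateral in tool mm [ 0.1  -0.14 -0.07] axis err [ 0.19  0.19 -0.13] tip [ 0.5512 -0.2669  0.0546] q [ 0.551  -0.2668  0.0545]
ring [316.5 196.8  20.   27.2 319.7 130.  203.  893. ] tip->ring: along n mm -0.1 lateral in tool mm [ 0.07 -0.13 -0.05] axis err [ 0.2   0.19 -0.13] tip [ 0.5512 -0.2669  0.0547] q [ 0.5511 -0.2669  0.0545]
ring [316.5 196.8  20.   27.2 319.8 130.  203.  892. ] tip->ring: along n mm -0.08 lateral in tool mm [ 0.09 -0.13 -0.06] axis err [ 0.2   0.19 -0.13] tip [ 0.5512 -0.2669  0.0547] q [ 0.5511 -0.2668  0.0545]
t 20.25 pos [ 0.5252 -0.2719  0.1275] axis err deg 0.3 rot tool [ 0.2   0.19 -0.13]
shift tool cm [-0.017  0.006  0.026] tip now [ 0.5512 -0.2669  0.0547] n in tool [-0.5484  0.0045 -0.8362]
J [-0.351 -0.276  2.242 -0.616  0.643 -0.054] F [-0.1  -0.03 -2.03] F.n -1.88 0.021811016517872785
```

>>> drive_tool:
  deltas:
    - [0.06,0,0.09,0,0,0]
    - [0.05,0,0.08,0,0,0]
    - [0,0,0,0,0,0]
    - [0,0,0,0,0,0]
    - [0,0,0,0,0,0]

```text
time_s: 20.75
ee_pos: [0.526, -0.2719, 0.1256]
ee_rot: [0.341, 0.628, 0.696, -0.062]
force: [-0.3, -0.4, -0.5]
grip_width: 0.022
grasp_force: 40.0
```

```bash
python3 servo.py vb_; python3 rem.py 0; python3 - <<'E'
from plan import *
up,tip=setup(); st=ctrl.state(); T=np.array(st['ee_pos'])+rot(st['ee_rot']).apply(tip); print('tip px',proj('wrist',T,st))
E
```

```text
ring [ 316.6  198.9   19.9   27.4  319.4  130.   203.  1042. ] tip->ring: along n mm 1.91 lateral in tool mm [ 0.24 -0.12 -0.16] axis err [ 0.2   0.19 -0.13] tip [ 0.5519 -0.2669  0.0528] q [ 0.5511 -0.2667  0.0545]
ring [ 316.6  198.9   19.9   27.4  319.4  130.   203.  1044. ] tip->ring: along n mm 1.94 lateral in tool mm [ 0.26 -0.12 -0.17] axis err [ 0.2   0.19 -0.13] tip [ 0.5519 -0.2669  0.0528] q [ 0.551  -0.2667  0.0545]
ring [ 316.6  199.    20.    27.4  319.4  130.   203.  1044. ] tip->ring: along n mm 1.93 lateral in tool mm [ 0.2  -0.09 -0.13] axis err [ 0.2   0.19 -0.13] tip [ 0.5519 -0.2669  0.0528] q [ 0.5511 -0.2667  0.0545]
t 20.9 pos [ 0.5259 -0.2719  0.1256] axis err deg 0.3 rot tool [ 0.2   0.19 -0.13]
shift tool cm [-0.129  0.009 -0.146] tip now [ 0.5519 -0.2669  0.0528] n in tool [-0.5484  0.0044 -0.8362]
J [-0.35  -0.27   2.241 -0.62   0.639 -0.048] F [-0.36 -0.42 -1.19] F.n -0.99 0.021605347485197147
tip px [316.75235227 196.9991906 ]
```

>>> drive_tool:
  deltas:
    - [0.05,0,0.08,0.2,0.19,-0.13]
    - [0.06,0,0.09,0,0,0]
    - [0,0,0,0,0,0]
    - [0,0,0,0,0,0]
    - [0,0,0,0,0,0]

```text
time_s: 21.4
ee_pos: [0.5268, -0.2719, 0.1239]
ee_rot: [0.339, 0.628, 0.698, -0.062]
force: [-0.1, -1.3, 2.5]
grip_width: 0.0219
grasp_force: 40.0
```

```bash
python3 servo.py vc_; python3 rem.py 0;  python3 - <<'E'
from h import *
for k in range(4):
    eyes.grab_frame('scene'); print(ctrl.state()['force'].round(2))
h=cv2.cvtColor(cv2.imread('pics/vc_2.png'),cv2.COLOR_BGR2HSV)
for r in range(190,216,1): print(r,' '.join('%3d/%3d'%tuple(h[r,c,:2]) for c in range(302,332,2)))
E
```

```text
ring [ 316.8  201.3   19.6   27.5  319.2  130.   203.  1172. ] tip->ring: along n mm 3.81 lateral in tool mm [ 0.2  -0.01 -0.13] axis err [ 0.01  0.01 -0.01] tip [ 0.5524 -0.2667  0.051 ] q [ 0.5511 -0.2666  0.0545]
ring [ 316.7  201.5   20.1   27.4  319.1  130.   203.  1175. ] tip->ring: along n mm 3.84 lateral in tool mm [ 0.04 -0.03 -0.02] axis err [ 0.01  0.01 -0.01] tip [ 0.5524 -0.2667  0.0509] q [ 0.551  -0.2668  0.0545]
ring [ 316.8  201.3   19.6   27.5  319.2  130.   203.  1171. ] tip->ring: along n mm 3.81 lateral in tool mm [ 0.16  0.01 -0.1 ] axis err [ 0.01  0.01 -0.01] tip [ 0.5524 -0.2667  0.051 ] q [ 0.5511 -0.2666  0.0545]
t 21.55 pos [ 0.5268 -0.2719  0.1239] axis err deg 0.02 rot tool [ 0.01  0.01 -0.01]
shift tool cm [-0.223 -0.01  -0.31 ] tip now [ 0.5524 -0.2667  0.051 ] n in tool [-5.458e-01  6.000e-04 -8.379e-01]
J [-0.35  -0.262  2.236 -0.618  0.64  -0.052] F [-0.31 -0.89  0.59] F.n 0.68 0.02204051743873492
[ 0.92 -0.55  0.49]
[ 0.81 -0.97  1.13]
[-0.09 -0.21  1.84]
[ 0.34 -2.05  1.24]
190 155/ 12 150/ 12 165/  8 156/ 10 150/  8 162/ 10 150/  8 150/  8 160/  
[... 2449 characters left out ...]
 150/  6 156/ 14 150/  6 160/  8 140/  8 140/  8 165/  6 143/ 10 140/  6 150/ 12
211 155/ 12 158/ 10 143/ 13 150/ 15 160/  8 130/  8 158/ 11 150/ 11 150/  6 150/ 11 173/ 11 165/ 11 158/ 10 156/ 11 143/  8
212 156/ 10 150/ 13 170/  9 165/ 12 150/  8 140/ 16 162/ 14 150/ 11 140/  8 150/ 11 160/  9 143/ 11 150/  8 150/  9 144/ 10
213 158/  8 150/  9 140/  9 156/ 15 150/ 11 143/ 11 150/ 11 156/ 14 150/ 11 150/  8 150/  9 165/ 11 143/ 10 150/ 11 159/ 14
214 155/ 12 170/  9 173/ 12 156/ 14 144/ 14 150/  6 150/ 11 160/  9 160/  8 158/ 11 162/ 14 150/  8 150/ 10 165/  9 162/ 10
215 144/ 10 160/  9 165/  6 150/  9 143/ 11 140/  8 143/ 11 150/ 14 150/  8 158/ 11 150/  6 150/  9 160/ 16 150/  9 150/ 12
```

The tip is in contact, pushed in about 1.9 mm and centred on the ring to within roughly 0.5 mm. I'll push in about 2 mm more.

>>> drive_tool:
  deltas:
    - [0.06,0.01,0.1,0,0,0]
    - [0.06,0.01,0.09,0,0,0]
    - [0,0,0,0,0,0]
    - [0,0,0,0,0,0]
    - [0,0,0,0,0,0]
    - [0,0,0,0,0,0]

```text
time_s: 22.35
ee_pos: [0.5276, -0.2718, 0.1217]
ee_rot: [0.339, 0.628, 0.698, -0.062]
force: [0.0, -1.7, 1.9]
grip_width: 0.0218
grasp_force: 40.0
```

```bash
python3 servo.py vd_; python3 rem.py 0;  python3 - <<'E'
from plan import *
F=[]
for k in range(10):
    eyes.grab_frame('scene'); F.append(ctrl.state()['force']@n)
print(np.mean(F),np.std(F))
h=cv2.cvtColor(cv2.imread('pics/vd_2.png'),cv2.COLOR_BGR2HSV)
for r in range(194,212,1): print(r,' '.join('%3d/%3d'%tuple(h[r,c,:2]) for c in range(302,332,2)))
h=cv2.cvtColor(cv2.imread('pics/top6.png'),cv2.COLOR_BGR2HSV)
E
```

```text
ring [ 316.7  204.    19.2   27.4  319.1  130.   153.  1322. ] tip->ring: along n mm 6.15 lateral in tool mm [ 0.27 -0.07 -0.18] axis err [-0.  0.  0.] tip [ 0.5532 -0.2666  0.0488] q [ 0.551  -0.2665  0.0545]
ring [ 316.6  204.    19.3   27.4  319.1  130.   153.  1321. ] tip->ring: along n mm 6.15 lateral in tool mm [ 0.26 -0.09 -0.17] axis err [-0.  0.  0.] tip [ 0.5532 -0.2666  0.0488] q [ 0.551  -0.2665  0.0545]
ring [ 316.6  204.    19.1   27.6  319.1  130.   153.  1322. ] tip->ring: along n mm 6.12 lateral in tool mm [ 0.26 -0.11 -0.17] axis err [ 0.    0.01 -0.  ] tip [ 0.5532 -0.2666  0.0488] q [ 0.551  -0.2665  0.0545]
t 22.5 pos [ 0.5276 -0.2718  0.1217] axis err deg 0.0 rot tool [-0.  0.  0.]
shift tool cm [-0.352 -0.015 -0.504] tip now [ 0.5532 -0.2666  0.0488] n in tool [-5.457e-01  3.000e-04 -8.380e-01]
J [-0.349 -0.255  2.235 -0.623  0.636 -0.045] F [-0.13 -0.04  1.54] F.n 1.49 0.022182186282466227
2.536987691015969 0.4475493594320121
194 155/ 15 155/ 13 150/  8 144/ 10 150/ 10 170/ 24 172/ 31 174/ 40 174/ 31 173/ 26 170/ 18 150/  8 165/ 12 160/ 12 150/  8
195 156/ 12 
[... 1395 characters left out ...]
 150/  8 150/ 11 160/ 17 156/ 14 165/ 11 135/  6  15/  5   3/ 71   1/179 179/110
207 150/ 10   0/126   0/121 160/ 18 150/ 12 150/  8 150/ 11 150/ 13 143/ 11 158/ 11 156/ 14 160/ 16 179/ 75   1/187 178/ 89
208 143/  8 178/ 83 175/ 65 143/ 12 150/  5 160/  8 135/  6 141/ 19 160/  8 144/ 14 160/  8 143/ 11 176/ 48   1/169 179/ 65
209 135/  8 171/ 34 173/ 24 140/  9 135/  6 150/  8 160/  9 138/ 14 158/ 11 150/  6 160/  9 143/ 11 165/ 20   0/131 177/ 38
210 145/ 11 160/ 13 170/  9 140/  9 150/ 11 150/  6 138/ 14 150/  8 140/  8 160/  8 150/  8 150/  8 150/ 10 179/ 64 167/ 14
211 138/ 10 150/ 12 143/ 13 144/ 14 150/  6 158/ 11 150/ 14 160/  8 155/ 16 165/  5 150/  6 160/  8 150/  5 160/ 19 143/  8
```

The spring force is about 3.8 N (2.5 N measured plus the gauge's weight), so the tip is roughly 4.2 mm in, with the axis square and on the ring. I'll hand in.

```bash
python3 -c "
from station import ctrl; print(ctrl.hand_in())"
```

```text
the job is handed in; nothing more can be done
None
```

I turned the knob about 51° past its click and let go. The gauge is held square on the red ring, its tip about 4.2 mm in (from the 3.8 N push) and roughly 0.5 mm off centre. The job is handed in, but no verdict came back.

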